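Carry a sealed flange plate level on a lifter to the pin stand

ROBOT

A 6-joint arm with a two-finger parallel gripper is mounted at the origin on a cart in front of the work surface, level with it; the furniture and walls round the work are solid. World frame = base frame: x ahead of the robot, y to its left, z up, the work surface at z = 0. Lengths are in m, angles in rad, forces in N, time in s.
With the tool pointing down it reaches from about 0.35 to 0.975 m from the base axis. Payload 4.9 kg.
Tool frame: the origin (TCP) lies at the very end of the fingers, on their centre line; the grasp point (between the pads) lies 19 mm behind it; z points along the fingers, y is the line along which they close (so a half turn about z gives the same grasp; the last joint's range is limited). The gripper opens to 85 mm and grips with 20 to 120 N. Pads are 22 mm wide; open, the fingers measure 114 mm over their backs; the gripper's body (76 mm by 85 mm) begins 54 mm behind the grasp point. The pads swing forward as they close: fully open they stand 13 mm farther back than shut.
Start: joints at [1.074, 0.053, 1.613, -0, 1.476, -0.119], TCP at [0.231, 0.581, 0.231] pointing down, gripper open.
Joint ranges: [-3.01, 3.01], [-1.01, 2.22], [0.06, 2.58], [-1.02, 4.17], [0.09, 2.62], [-3.14, 3.14]. Speed limits (rad/s): [2.57, 2.57, 3.14, 3.14, 3.14, 3.14].

INTERFACE

Orientations are given as a unit quaternion [w, x, y, z].
In Python, from bench import * gives the robot as it stands.
- The arm moves only by the shell command python3 -m handwheel 'ROWS' [OPENING] [FORCE]. ROWS is JSON, one flat list of numbers, 4 for each row, row after row: the shift along the tool's x, y, z in mm, then the turn about the tool's z in degrees. In form: [x, y, z, yaw, x, y, z, yaw, ...]. A call has 1 to 12 rows; each row is the pose to reach, as a shift and turn from the pose commanded when the call began, along the tool's axes at that moment; what a row does not reach only later rows make up. A row lasts 1/8 s, in which the tool goes at most 62.5 mm and 10.7 degrees, less where a joint would pass 70% of its speed; a pose out of reach is approached as far as the arm can. A call with a gripper value outside its range is refused whole. OPENING is the opening, from 0 (shut) to 1 (fully open), set as the call begins (- or left out, the last holds). The fingers move at their own pace and stop on an object; FORCE is the grip in N (left out, the last holds). Time passes only in rows, so rows that repeat a pose let the fingers close. It gives the time, the measured TCP pose, the force, the opening and the grip force at its end, in the units of the state.
- state(): the state, without advancing time (a new reading comes with each control period).
- get_image(name): name is "scene" or "top" or "wrist"; returns a dict with "pixels" (420x560x3 uint8, red, green, blue), "camera_matrix" (3x3 intrinsics, pixels), "origin" and "rotation" of the camera in the world. Camera axes: x right, y down, z forward; pixel columns grow to the right and rows downward; lengths in m; the calibration is good to about 2 mm. A picture is of the moment at which its call begins. There is no depth.
- sign_off(): hands the job in; it is judged then, once.
The state is a dict: "time_s": time; "joint_positions": joint angles; "qvel": joint speeds; "joint_efforts": joint torques, N m; "tool_pos": TCP position; "ee_rot": TCP orientation; "ft_force": force on the tool from outside, world axes, zero at the start; "torque": the same for the moment, N m; "opening": finger opening in m; "grip_force": force on a finger pad.
Only numpy, scipy, OpenCV 4.12 (cv2) and the standard library are available. Lean on these libraries where they do the work, as an engineer would, in place of code of your own. Each camera call takes 0.05 s, during which the arm holds its last target. There are 200 camera calls.

TASK

The drilled metal plate on the rack has fresh sealant on it and must not be touched by the gripper: take the lifter by its upright grip, slide its flat blade under the plate, and carry the plate level, lying loose on the blade, to the pin stand. Lower it until both pins have entered the plate's two small holes and it lies flat on the stand's table; the table may be clamped at any height, so feel for it gently. Then draw the blade out from under the plate and stand the lifter upright on the worktop, clear of the stand, leaving the other things on the worktop where they are.

Things in the scene. Friction and masses are not known exactly. Their poses are not given: they have to be found in the camera images.
- plate_center (a point): Centre (half-way through) of the loose aluminium plate: 90 mm along x, 124 mm along y, 8 mm thick, about 0.17 kg, the same either way round. Through holes of 15 mm diameter on its y axis at y = +47 and -47 mm, a 34 mm port in the middle; z up. It starts lying flat on the rack's rails, its y axis roughly along the rack's y.
- rack_seat (a point): Middle of the fixed rack at the height of its rail tops, 60 mm over the worktop. 8 mm base, 100 x 134 mm; two rails 90 mm long (along x), 20 mm wide, mid-lines at y = +50 and -50 mm. Between them a channel 80 mm wide, open at both ends, runs along x, 8 to 60 mm over the worktop. The blade goes in along +x from the -x side. z up.
- stand_mid (a point): Middle of the fixed pin stand, on its 8 mm base, straight below the mid-point of its two pins; z up. Pins: 10 mm diameter, upright on the table's ledges at x = 0, y = +47 and -47 mm, 13 mm high over the ledges, the top 4 mm tapered. The blade goes in along +x from the -x side. For the table see stand.
- lifter_grip (a point): Middle of the loose lifter's upright black grip, 84 mm over the blade's underside. The grip is 20 mm thick along x, 30 mm along y, straight from 23 mm over the underside to its top at 104 mm. x points along the blade to its free tip, z up. Lifter 0.3 kg, its weight near the grip.
- lifter_load (a point): Point on top of the lifter's blade where the centre of a carried plate belongs: 105 mm ahead (+x) of the grip, 5 mm over the underside. The blade is 5 mm thick, 50 mm wide, plain and flat, and ends 40 mm beyond this point; a foot 23 mm high and 46 mm wide sits on it from 34 mm behind to 18 mm ahead of the grip.
- plate: The same loose plate; origin at the centre of its underside.
- lifter: The same lifter; origin on the underside of the blade, straight below the grip. It starts standing on the worktop, flat on its blade.
- stand: The same stand; origin under its base (100 x 134 mm). On its stem a level table is clamped at a height NOT reported: two ledges 90 mm long (along x), 32 mm wide, mid-lines at y = +50 and -50 mm, tops somewhere 55 to 85 mm over the worktop. Between them a channel 68 mm wide runs along x, open at both ends; its rigid floor is 14 mm below the ledge tops.
- tin: Bystander: round green and grey tea tin, 74 mm wide, 92 mm high; origin at its underside.
- strainer: Bystander: steel mesh tea strainer cup, 82 mm wide, 61 mm high; origin at its underside.
- cap_big: Bystander: grey bottle cap, 69 mm wide, 24 mm high; origin at its underside.
- spoon: Bystander: teaspoon, 132 mm long, 9 mm high; origin at its underside.
- cap_small: Bystander: black bottle cap, 57 mm wide, 24 mm high; origin at its underside.
- tape: Bystander: white roll of thread tape lying flat, 52 mm wide, 15 mm high; origin at its underside.
- valve: Bystander: brass ball valve with a red lever, 115 mm long, 49 mm high; origin at its underside.
- mug: Bystander: white mug, 80 mm wide, 95 mm high; origin at its underside.

How it is judged:
By the outcome, as a careful person would: the job done as asked, in the order asked, and still so for the second after the job is handed in, with the robot touching nothing.
It also fails if it takes over 72 s, if anything falls off the work surface, if the arm or the gripper's body presses on something with over 40 N, if the wrist force passes 120 N, or if a joint passes its speed limit or range.

## Working session

There is one attempt and no reset: what is moved stays moved. The work goes in short steps, Python scripts to look and compute and a shell command to move; the robot and the scene stay as the last step left them, time stands still between calls to the robot, and variables do not carry over. Pictures are saved under pics/ and viewed, at most 10 in all, crops included, and the job is handed in when it is done.

```bash
mkdir -p pics
cat > h.py <<'E'
from bench import *
import numpy as np, cv2
def cam(name,save=None):
    im=get_image(name); 
    if save: cv2.imwrite('pics/'+save,cv2.cvtColor(np.asarray(im["pixels"]),cv2.COLOR_RGB2BGR))
    return im
def ray(im,uv,z):
    K=np.array(im["camera_matrix"]);R=np.array(im["rotation"]);o=np.array(im["origin"])
    uv=np.atleast_2d(np.array(uv,float)); d=np.c_[uv,np.ones(len(uv))]@np.linalg.inv(K).T@R.T
    return o+d*((z-o[2])/d[:,2])[:,None]
def proj(im,P):
    K=np.array(im["camera_matrix"]);R=np.array(im["rotation"]);o=np.array(im["origin"])
    p=(np.atleast_2d(P)-o)@R@K.T; return p[:,:2]/p[:,2:]
E
python3 - <<'E'
from h import *
import pickle
d={}
for n in("top","scene"):
    im=cam(n,n+'0.png'); d[n]=im; print(n,np.round(im["origin"],3),np.round(im["rotation"],2).tolist(),np.round(im["camera_matrix"],0).tolist())
pickle.dump(d,open('im0.pkl','wb'))
print(state())
E
```

```text
top [0.161 0.    1.848] [0.08, -0.68, 0.72, -0.08] [[506.0, 0.0, 281.0], [0.0, 506.0, 215.0], [0.0, 0.0, 1.0]]
scene [-0.27  -0.588  1.204] [-0.31, 0.84, -0.42, 0.16] [[521.0, 0.0, 276.0], [0.0, 521.0, 216.0], [0.0, 0.0, 1.0]]
{'time_s': 0.1, 'joint_positions': array([ 1.07402803e+00,  5.33084425e-02,  1.61412875e+00, -3.54352293e-05,
        1.47600160e+00, -1.18979253e-01]), 'qvel': array([-1.89896932e-03, -1.01624897e-03, -2.59085039e-03, -2.06956785e-04,
        2.29618531e-03,  1.27809982e-05]), 'joint_efforts': array([ 5.88979965e-04, -3.94901454e+01, -3.71362996e+01, -1.06359441e-04,
        3.92111324e-03,  4.10888561e-05]), 'tool_pos': array([0.23027276, 0.58043807, 0.23019174]), 'ee_rot': array([-2.62912866e-04,  1.87771454e-01,  9.82212313e-01, -8.85009753e-04]), 'ft_force': array([-0.47452824, -0.22099553, -0.18185867]), 'torque': array([ 0.02852848, -0.02014479,  0.00356236]), 'grip_force': 0.0, 'opening': 0.08555213762888758}
```

View pics/top0.png

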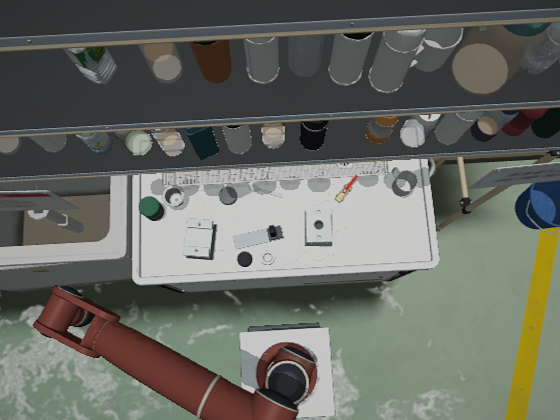

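View pics/scene0.png

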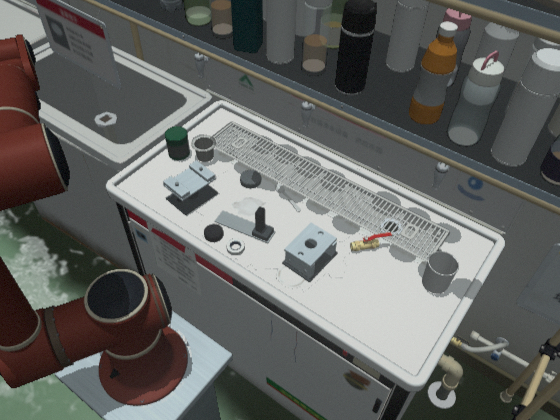

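Top view (+x up, +y left): stand near (200,238) with pins at (200,225) and (197,252), lifter grip at (275,232) with the blade tip at (235,243), and plate on the rack at (319,228). The lifter already points at the stand, so I'll enter the rack from its right side. That needs almost no turning.

```bash
cat >> h.py <<'E'
from scipy.spatial.transform import Rotation as Ro
_c=cam
def cam(name,save=None):
    im=dict(_c(name,save)); q=np.array(im["rotation"])
    if q.size==4: im["rotation"]=Ro.from_quat(q[[1,2,3,0]]).as_matrix()
    return im
E
python3 - <<'E'
from h import *
import pickle
d=pickle.load(open('im0.pkl','rb'))
for n in d: d[n]=dict(d[n]); q=np.array(d[n]["rotation"]); d[n]["rotation"]=Ro.from_quat(q[[1,2,3,0]]).as_matrix() if q.size==4 else q
t=d['top']; px=np.asarray(t["pixels"])
print(t["rotation"].round(2))
for name,uv,z in[("plate",(319,227),.068),("hole1",(319,213),.068),("hole2",(319,240),.068),("pin1",(200,225),.08),("pin2",(197,252),.08),("griptop",(275,231),.104),("tip",(235,243),.005),("valve",(345,190),.03),("valvehandle",(354,179),.04),("mug",(403,183),.09),("tape",(268,259),.015),("capS",(245,259),.024),("tableR",(437,265),0),("tableL",(135,278),0)]:
    print(name,ray(t,uv,z).round(3)[0])
g=cv2.cvtColor(px,cv2.COLOR_RGB2GRAY)
c=[cv2.resize(px[195:280,a:b],None,fx=3.9,fy=3.9,interpolation=cv2.INTER_CUBIC) for a,b in((175,345),)]
s=np.asarray(d['scene']["pixels"])[150:285,155:345]
s=cv2.resize(s,(663,int(663*135/190)),interpolation=cv2.INTER_CUBIC)[:265]
cv2.imwrite('pics/crop1.png',cv2.cvtColor(np.vstack([c[0],s]),cv2.COLOR_RGB2BGR)) ; print(c[0].shape)
E
```

```text
[[-0.06 -0.98  0.21]
 [-1.    0.05 -0.01]
 [-0.   -0.21 -0.98]]
plate [ 0.499 -0.147  0.068]
hole1 [ 0.551 -0.151  0.068]
hole2 [ 0.452 -0.144  0.068]
pin1 [0.528 0.276 0.08 ]
pin2 [0.432 0.289 0.08 ]
griptop [0.487 0.011 0.104]
tip [0.469 0.161 0.005]
valve [ 0.641 -0.257  0.03 ]
valvehandle [ 0.678 -0.292  0.04 ]
mug [ 0.639 -0.459  0.09 ]
tape [0.402 0.042 0.015]
capS [0.405 0.125 0.024]
tableR [ 0.347 -0.573  0.   ]
tableL [0.361 0.529 0.   ]
(332, 663, 3)
```

View pics/crop1.png

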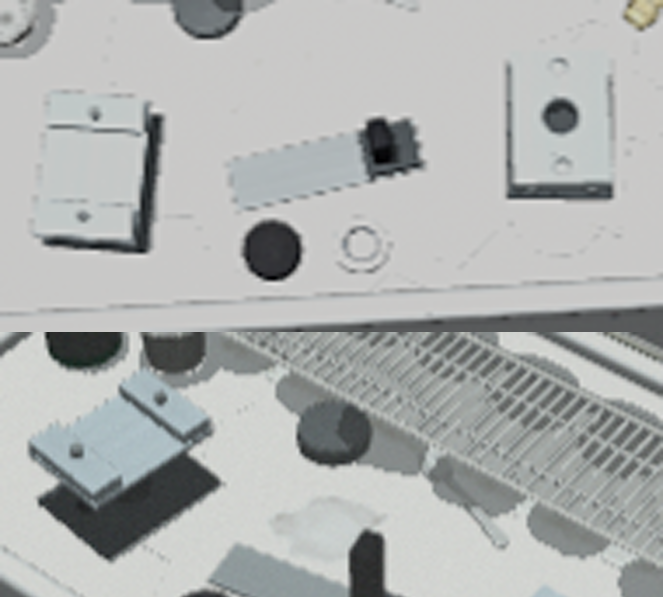

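The crop confirms the headings: lifter blade about 98°, plate about 87°, stand about 81°. Next I'll move above the stand for a close look.

```bash
python3 -m handwheel '[-40,-30,-10,-4,-80,-60,-20,-8,-120,-90,-30,-12,-160,-120,-40,-16,-200,-150,-50,-20,-240,-180,-60,-24,-280,-210,-60,-28,-320,-238,-60,-30,-320,-238,-60,-30,-320,-238,-60,-30]' 1
python3 - <<'E'
from h import *
im=cam("wrist","w1.png"); print(im["origin"],im["rotation"].round(3),im["camera_matrix"],state()["tool_pos"],state()["ee_rot"])
E
```

```text
time_s: 1.35
tool_pos: [0.4398, 0.2418, 0.2909]
ee_rot: [-0.0, -0.073, 0.997, 0.0]
ft_force: [-0.5, -0.6, -0.1]
opening: 0.0853
grip_force: 0.0
[0.37298823 0.23298481 0.4331164 ] [[-0.146  0.954  0.261]
 [ 0.989  0.14   0.039]
 [ 0.001  0.264 -0.965]] [[365.85472254   0.         283.73894518]
 [  0.         365.85472254 202.83011304]
 [  0.           0.           1.        ]] [0.43965237 0.24224663 0.29097334] [-3.85000092e-04 -7.31465211e-02  9.97321125e-01  1.12876772e-04]
```

View pics/w1.png

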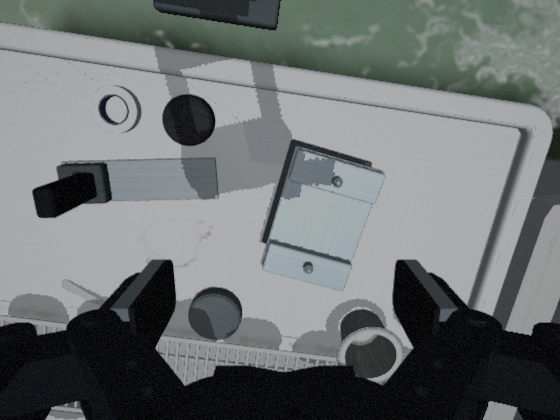

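The wrist view shows the stand's pin tips at (337,181) and (308,267), the blade tip edge from (217,158) to (218,198), and the grip at the left around (70,190). Nothing stands close to the grip.

Run:
```python
from h import *
im=cam("wrist")
for z in(.068,.08,.09,.1): 
    p=ray(im,[(337,181),(308,267)],z); v=p[1]-p[0]; print(z,p.round(4).tolist(),np.linalg.norm(v).round(4),"mid",p.mean(0).round(4),"perp hdg",90+np.degrees(np.arctan2(v[1],v[0])).round(1))
b=ray(im,[(217,158),(218,198),(110,160),(110,201.5)],.005); print(b.round(4),np.linalg.norm(b[0]-b[1]))
tip=(b[0]+b[1])/2; bk=(b[2]+b[3])/2; u=(tip-bk)/np.linalg.norm(tip-bk); print("hdg",np.degrees(np.arctan2(u[1],u[0])),"grip",tip-.145*u)
print("griptop pix pred",proj(im,[tip-.145*u+[0,0,.099]]), "top ray",ray(im,(44,203),.104))
hsv=cv2.cvtColor(np.asarray(im["pixels"]),cv2.COLOR_RGB2GRAY)
```

```text
0.068 [[0.4408, 0.2986, 0.068], [0.5392, 0.285, 0.068]] 0.0994 mid [0.49   0.2918 0.068 ] perp hdg 82.2
0.08 [[0.4386, 0.2965, 0.08], [0.5338, 0.2833, 0.08]] 0.0961 mid [0.4862 0.2899 0.08  ] perp hdg 82.2
0.09 [[0.4367, 0.2947, 0.09], [0.5292, 0.2819, 0.09]] 0.0934 mid [0.4829 0.2883 0.09  ] perp hdg 82.2
0.1 [[0.4348, 0.2929, 0.1], [0.5246, 0.2805, 0.1]] 0.0906 mid [0.4797 0.2867 0.1   ] perp hdg 82.2
[[0.4461 0.1654 0.005 ]
 [0.4943 0.1714 0.005 ]
 [0.4669 0.0413 0.005 ]
 [0.5178 0.0424 0.005 ]] 0.04851805562668415
hdg 99.94040309355829 grip [0.49521896 0.0255844  0.005     ]
griptop pix pred [[ 43.83449642 203.43880577]] top ray [[0.49476578 0.02574722 0.104     ]]
```

```bash
python3 -m handwheel '[-6,-55,0,0,-12,-110,0,-1,-18,-165,0,-1.5,-23,-222,0,-1.5,-23,-222,0,-1.5,-23,-222,50,-1.5,-23,-222,100,-1.5,-23,-222,150,-1.5,-23,-222,195,-1.5,-23,-222,220,-1.5,-23,-222,231,-1.5,-23,-222,231,-1.5]' 1 && python3 -m handwheel '[0,0,0,0,0,0,0,0,0,0,0,0,0,0,0,0,0,0,0,0,0,0,0,0,0,0,0,0,0,0,0,0]' 0 80
```

```text
time_s: 2.95
tool_pos: [0.495, 0.0264, 0.0602]
ee_rot: [-0.0, -0.087, 0.996, 0.0]
ft_force: [0.8, -0.5, 0.6]
opening: 0.0854
grip_force: 0.0
time_s: 3.95
tool_pos: [0.496, 0.0251, 0.0612]
ee_rot: [0.001, -0.086, 0.996, -0.0]
ft_force: [0.5, -1.3, 5.6]
opening: 0.0194
grip_force: 79.1
```

```bash
python3 -m handwheel '[0,0,-10,0,0,0,-35,0,0,0,-70,0,2,-10,-105,3,4,-20,-140,6,6,-35,-165,9,8,-45,-178,12,9,-49,-180,13,9,-49,-180,13,9,-49,-180,13,9,-49,-180,13]'
python3 - <<'E'
from h import *
im=cam("wrist","w2.png"); import pickle; pickle.dump(im,open("w2.pkl","wb")); print(state()["tool_pos"],state()["ee_rot"],state()["ft_force"])
E
```

```text
time_s: 5.32
tool_pos: [0.4943, -0.0241, 0.2393]
ee_rot: [-0.001, 0.027, 1.0, 0.0]
ft_force: [0.8, -0.0, -2.4]
opening: 0.0193
grip_force: 78.4
[ 0.49442829 -0.02412055  0.23960841] [-5.82524482e-04  2.71767711e-02  9.99630462e-01  1.54395578e-04] [ 0.17316799 -0.41724158 -2.78743674]
```

View pics/w2.png

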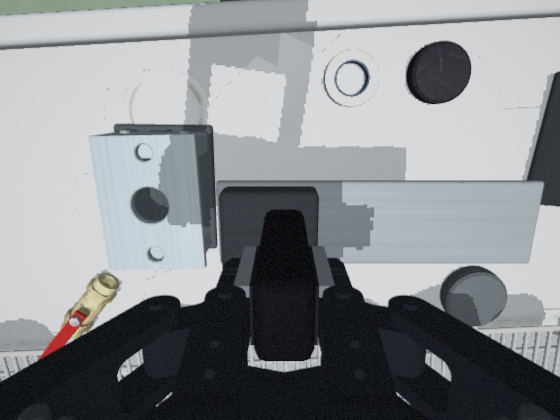

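Plate corners are near (92,135), (203,131), (209,265) and (105,270), with holes at (144,152) and (156,253). The held blade is level, its tip edge running from (543,182) to (531,262).

Run:
```python
from h import *
import pickle
im=pickle.load(open("w2.pkl","rb"))
g=cv2.cvtColor(np.asarray(im["pixels"]),cv2.COLOR_RGB2GRAY)
def blob(uv,r=14,dark=False):
    u,v=uv; w=g[v-r:v+r+1,u-r:u+r+1]; t,m=cv2.threshold(w,0,255,cv2.THRESH_OTSU)
    if dark:m=255-m
    n,l,s,c=cv2.connectedComponentsWithStats(m); k=1+np.argmin(np.hypot(*(c[1:]-r).T)+1e3*(s[1:,4]<40)); return c[k]+[u-r,v-r],s[k,4]
print(blob((150,204),26,True),[ (blob(p,14),blob(p,14,True)) for p in((144,152),(156,253))])
h=ray(im,[(144,152),(156,253)],.068); v=h[1]-h[0]; print("holes",h.round(4),np.linalg.norm(v),"mid",h.mean(0),"hdg",90+np.degrees(np.arctan2(v[1],v[0])), "port",ray(im,(150,204),.068))
print("corners",ray(im,[(92,135),(203,131),(209,265),(105,270)],.068).round(4))
uz=.2396-.06
b=ray(im,[(543,182),(531,262),(350,181.5),(350,263)],uz+.005); print("blade",b.round(4)); t=(b[0]+b[1])/2;u=t-(b[2]+b[3])/2;u/=np.linalg.norm(u);print(np.degrees(np.arctan2(u[1],u[0])),"tip",t,"grip",t-.145*u)
```

```text
(array([149.66759003, 204.75715605]), np.int32(1083)) [((array([144.48202397, 151.66844208]), np.int32(751)), (array([139.97777778, 154.76666667]), np.int32(90))), ((array([156.33159269, 252.64490862]), np.int32(766)), (array([152.61333333, 256.62666667]), np.int32(75)))]
holes [[ 0.4608 -0.1409  0.068 ]
 [ 0.5539 -0.1441  0.068 ]] 0.09308751462296973 mid [ 0.50736363 -0.14252651  0.068     ] hdg 88.008755626689 port [[ 0.5069872 -0.1426719  0.068    ]]
corners [[ 0.4442 -0.1826  0.068 ]
 [ 0.4459 -0.0885  0.068 ]
 [ 0.5685 -0.0966  0.068 ]
 [ 0.5683 -0.1942  0.068 ]]
blade [[0.4763 0.1207 0.1846]
 [0.524  0.1201 0.1846]
 [0.4703 0.0147 0.1846]
 [0.519  0.0145 0.1846]]
87.0303014799446 tip [0.50016006 0.12038576 0.1846    ] grip [ 0.49264793 -0.02441952  0.1846    ]
```

```bash
python3 -m handwheel '[-2,-25,0,0,-4,-65,0,0,-8,-110,0,0,-11,-160,0,-0.5,-14,-210,0,-1,-17,-260,0,-1,-20,-305,0,-1,-24,-335,0,-1,-24,-343,0,-1,-24,-343,0,-1,-24,-343,0,-1]' && python3 -m handwheel '[0,0,20,0,0,0,60,0,0,0,100,0,0,0,130,0,0,0,145,0,0,0,145,0,0,0,145,0]'
python3 - <<'E'
from h import *
im=cam("wrist","w3.png"); import pickle; pickle.dump(im,open("w3.pkl","wb")); s=state();p=s["tool_pos"];q=s["ee_rot"];R=Ro.from_quat(q[[1,2,3,0]]).as_matrix()
print(R[:,1],"to load over plate (tool mm)",1e3*R.T@(np.array([.507,-.1426,p[2]])-p-.105*R[:,1]))
E
```

```text
time_s: 6.75
tool_pos: [0.5, -0.3671, 0.2402]
ee_rot: [-0.0, 0.018, 1.0, 0.0]
ft_force: [-0.4, 0.2, -3.4]
opening: 0.0188
grip_force: 79.0
time_s: 7.62
tool_pos: [0.5007, -0.3689, 0.097]
ee_rot: [0.001, 0.019, 1.0, -0.001]
ft_force: [0.9, -0.7, -2.8]
opening: 0.0186
grip_force: 78.8
[ 0.0373473   0.99929989 -0.00221538] to load over plate (tool mm) [  2.34326063 121.57874393  -0.50808487]
```

View pics/w3.png

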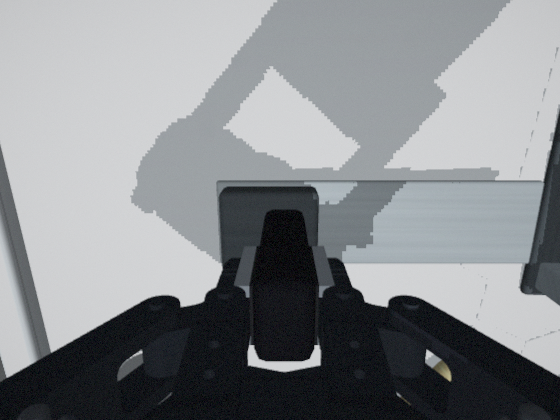

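The blade sits level at about 36–41 mm, in line with the rack channel (rack edge at the right, column 540). I'll insert it now.

```bash
python3 -m handwheel '[0,10,0,0,1,25,0,0,2,42,0,0,2,60,0,0,2,78,0,0,2,96,0,0,2,112,0,0,2,120,0,0,2,121,0,0,2,121,0,0]' && python3 -m handwheel '[0,0,-6,0,0,0,-12,0,0,0,-15,0,0,0,-17,0,0,0,-19,0,0,0,-21,0,0,0,-23,0,0,0,-25,0,0,0,-27,0,0,0,-27,0]'
python3 - <<'E'
from h import *
im=cam("wrist","w4.png"); s=state(); print(s["tool_pos"],s["ft_force"],s["torque"])
E
```

```text
time_s: 8.93
tool_pos: [0.5025, -0.2477, 0.0954]
ee_rot: [0.0, 0.019, 1.0, -0.0]
ft_force: [0.2, 0.6, -3.0]
opening: 0.019
grip_force: 79.0
time_s: 10.18
tool_pos: [0.5025, -0.2474, 0.1225]
ee_rot: [0.0, 0.019, 1.0, -0.0]
ft_force: [-0.2, -0.3, -4.9]
opening: 0.0189
grip_force: 78.8
[ 0.50240948 -0.24730397  0.12235374] [-0.49505271 -0.21983773 -5.28794057] [-0.2174554   0.02285276  0.00497374]
```

View pics/w4.png

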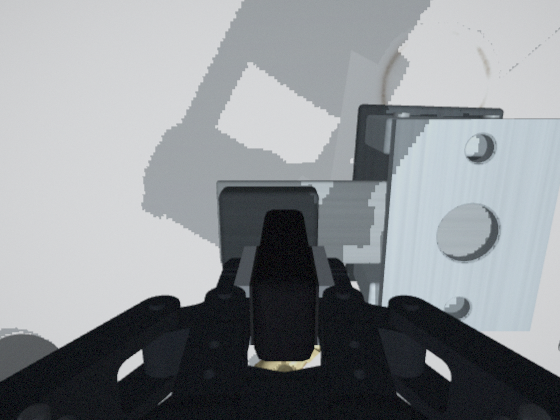

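The plate is on the blade: force rose about 1.8 N, with the port at (468,233) and holes at (481,148) and (458,307). I'll raise it and work out the target.

```bash
python3 -m handwheel '[0,0,-3,0,0,0,-9,0,0,0,-18,0,0,0,-29,0,0,0,-40,0,0,0,-50,0,0,0,-57,0,0,0,-60,0,0,0,-60,0,0,0,-60,0]'
python3 - <<'E'
from h import *
im=cam("wrist"); s=state(); p=s["tool_pos"]; q=s["ee_rot"];R=Ro.from_quat(q[[1,2,3,0]]).as_matrix()
z=p[2]-.0612+.005+.008
print(p,s["ft_force"])
g=cv2.cvtColor(np.asarray(im["pixels"]),cv2.COLOR_RGB2GRAY)
h=ray(im,[(481,147),(458,306.5)],z); v=h[1]-h[0]; print("holes",h,np.linalg.norm(v),"mid",h.mean(0),"hdg",90+np.degrees(np.arctan2(v[1],v[0])),"port",ray(im,(468,231),z))
for m in(h.mean(0),): print("load in tool",1e3*R.T@(m-p))
e=ray(im,[(392,121),(383,310)],z);print("rear edge",e, 1e3*(e-p)@R)
# pin triangulation
im1=cam("scene");im2=cam("top")
G=lambda i:cv2.cvtColor(np.asarray(i["pixels"]),cv2.COLOR_RGB2GRAY)
def xing(a,ua,b,ub):
    A=ray(a,ua,.1)[0]-a["origin"];B=ray(b,ub,.1)[0]-b["origin"];A/=np.linalg.norm(A);B/=np.linalg.norm(B)
    t=np.linalg.lstsq(np.c_[A,-B],np.array(b["origin"])-a["origin"],rcond=None)[0];P=a["origin"]+t[0]*A;Q=b["origin"]+t[1]*B;return ((P+Q)/2).round(4),np.linalg.norm(P-Q).round(4)
w1={"camera_matrix":im["camera_matrix"],"origin":np.array([.37298823,.23298481,.4331164]),"rotation":Ro.from_matrix([[-.146,.954,.261],[.989,.14,.039],[.001,.264,-.965]]).as_matrix()}
for a,b in(((201.1,168.9),(308,267)),((177.1,184.1),(337,181))): print(xing(im1,a,w1,b), ray(w1,b,.09))
E
```

```text
time_s: 11.48
tool_pos: [0.5021, -0.2471, 0.1817]
ee_rot: [-0.0, 0.019, 1.0, 0.0]
ft_force: [-0.7, 0.2, -4.3]
opening: 0.0194
grip_force: 78.7
[ 0.50210616 -0.24709859  0.18170476] [ 0.86181442 -0.24691769 -4.87286894]
holes [[ 0.46035414 -0.14217886  0.13350476]
 [ 0.5531749  -0.145819    0.13350476]] 0.09289211717602062 mid [ 0.50676452 -0.14399893  0.13350476] hdg 87.7541904946642 port [[ 0.50640314 -0.14447459  0.13350476]]
load in tool [ -0.83608869 103.17692849  48.2525003 ]
rear edge [[ 0.44547743 -0.18883163  0.13350476]
 [ 0.55386646 -0.18960995  0.13350476]] [[ 58.7288301   56.08024522  48.28067395]
 [-49.61326115  59.36207099  48.18694222]]
(array([0.5326, 0.2822, 0.0837]), np.float64(0.0005)) [[0.52945521 0.28136595 0.09      ]]
(array([0.4387, 0.2945, 0.0851]), np.float64(0.0019)) [[0.43699419 0.29421176 0.09      ]]
```

```bash
python3 -m handwheel '[1,8,0,0,3,24,0,0,6,50,0,0.5,10,90,0,1,15,136,0,1.5,20,184,0,2,26,232,0,3,32,278,0,3.5,38,318,0,4,42,352,0,5,45,378,0,5.5,46,394,0,5.5]' && python3 -m handwheel '[1,12,0,0,2,22,0,0,2.5,30,0,0,2.5,36,0,0,2.5,38,0,0,2.5,38,0,0,2.5,38,0,0]'
python3 - <<'E'
from h import *
im=cam("wrist","w5.png"); s=state(); p=s["tool_pos"]; q=s["ee_rot"];R=Ro.from_quat(q[[1,2,3,0]]).as_matrix(); print(p,R[:,1])
z=p[2]-.0612+.013
px=np.asarray(im["pixels"]); import pickle; pickle.dump(im,open("w5.pkl","wb"))
cv2.imwrite("pics/w5c.png",cv2.cvtColor(cv2.resize(px[100:350,360:560],None,fx=2.4,fy=2.4,interpolation=cv2.INTER_CUBIC),cv2.COLOR_RGB2BGR))
E
```

```text
time_s: 13.12
tool_pos: [0.4702, 0.1499, 0.1822]
ee_rot: [-0.0, 0.066, 0.998, 0.0]
ft_force: [0.4, -0.8, -4.1]
opening: 0.019
grip_force: 78.9
time_s: 14.0
tool_pos: [0.4738, 0.1859, 0.1823]
ee_rot: [-0.0, 0.067, 0.998, -0.0]
ft_force: [-0.8, 0.1, -4.9]
opening: 0.0193
grip_force: 78.9
[0.47372928 0.18594004 0.18228309] [ 1.33361235e-01  9.91067486e-01 -1.41836133e-04]
```

View pics/w5c.png

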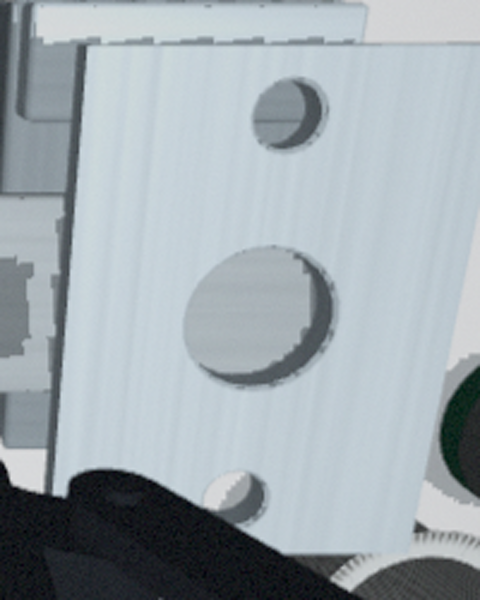

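Nothing slipped: the holes are at the same pixels, (481,147) and (458,308). The tool is 4 mm off in world x, so I'll correct that and go down to just above the pins.

```bash
python3 -m handwheel '[2,0,0,0,4,0,0,0,4,0,5,0,4,0,12,0,4,0,20,0,4,0,27,0,4,0,31,0,4,0,33,0,4,0,33,0,4,0,33,0]'
python3 - <<'E'
from h import *
im=cam("wrist"); s=state(); p=s["tool_pos"]; q=s["ee_rot"];R=Ro.from_quat(q[[1,2,3,0]]).as_matrix(); print(p,R[:,1],s["ft_force"])
px=np.asarray(im["pixels"]); import pickle; pickle.dump(im,open("w6.pkl","wb"))
a=[cv2.resize(px[v-30:v+30,u-33:u+33],None,fx=6,fy=6,interpolation=cv2.INTER_CUBIC) for u,v in((481,147),(458,305))]
cv2.imwrite("pics/w6c.png",cv2.cvtColor(np.hstack(a),cv2.COLOR_RGB2BGR))
M=np.array([.4845,.2889,.085]);v=.047*np.array([-.9907,.1357,0])
print("pred pin tips px",proj(im,[M+v,M-v]),"holes",proj(im,[p+R@np.array([-.0008+k*.047,.1032,.0482]) for k in(1,-1)]))
E
```

```text
time_s: 15.3
tool_pos: [0.47, 0.1868, 0.1497]
ee_rot: [0.0, 0.067, 0.998, 0.0]
ft_force: [0.9, 0.9, -4.3]
opening: 0.0195
grip_force: 78.9
[0.47000855 0.18672885 0.14965064] [1.33069965e-01 9.91106615e-01 2.48545210e-04] [ 0.64122384 -0.72755851 -4.13280003]
pred pin tips px [[466.15968409 142.54118784]
 [445.85824018 293.14776882]] holes [[481.23305308 146.02922357]
 [458.14494989 307.4239412 ]]
```

View pics/w6c.png

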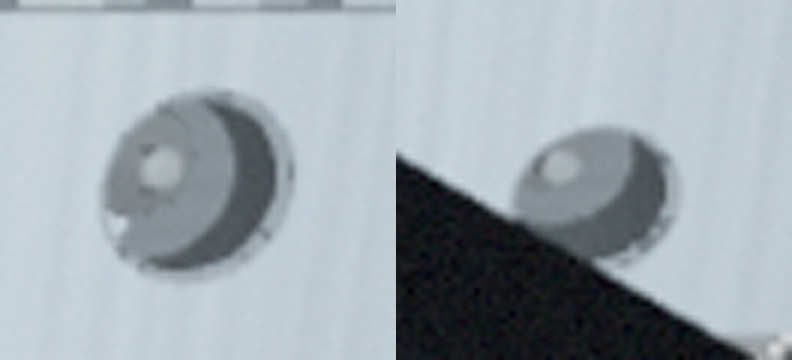

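Both pin tips show through the holes, at about (475,145) and (452.3,302.7). I'll work out the offset, checking the tip height by the 94 mm pin spacing.

Run:
```python
from h import *
import pickle
im=pickle.load(open("w6.pkl","rb"));p=np.array([.47000855,.18672885,.14965]);u=np.array([.13307,.9911,0]);R=np.c_[[-u[1],u[0],0],u,[0,0,-1]]
# hole rim ellipse centres (top face), from crop
hp=[(448+198/6,117+186/6),(458.1,307.4)]
for z in(.084,.088,.092,.096):
    t=ray(im,[(475,145),(452.3,302.7)],z); print(z,"sep",np.linalg.norm(t[0]-t[1]).round(4),"mid",t.mean(0).round(4),"in tool",(1e3*(t-p)@R).round(1).tolist())
h=ray(im,hp,p[2]-.0482); print("holes in tool",(1e3*(h-p)@R).round(1).tolist(),np.linalg.norm(h[0]-h[1]), p[2]-.0482-.008)
# w1 rays
w1={"camera_matrix":im["camera_matrix"],"origin":np.array([.37298823,.23298481,.4331164]),"rotation":Ro.from_matrix([[-.146,.954,.261],[.989,.14,.039],[.001,.264,-.965]]).as_matrix()}
for a,b in(((475,145),(337,181)),((452.3,302.7),(308,267))):
    A=ray(im,a,.0)[0]-im["origin"];B=ray(w1,b,0.)[0]-w1["origin"]
    t=np.linalg.lstsq(np.c_[A,-B],w1["origin"]-im["origin"],rcond=None)[0];P=im["origin"]+t[0]*A;Q=w1["origin"]+t[1]*B;print("tri",P.round(4),Q.round(4))
```

```text
0.084 sep 0.0998 mid [0.4896 0.2938 0.084 ] in tool [[44.8, 109.0, 65.6], [-55.1, 108.5, 65.6]]
0.088 sep 0.0979 mid [0.4879 0.2919 0.088 ] in tool [[45.2, 106.9, 61.7], [-52.7, 106.4, 61.7]]
0.092 sep 0.096 mid [0.4863 0.2901 0.092 ] in tool [[45.6, 104.8, 57.6], [-50.4, 104.3, 57.6]]
0.096 sep 0.0941 mid [0.4846 0.2882 0.096 ] in tool [[46.1, 102.7, 53.6], [-48.0, 102.3, 53.6]]
holes in tool [[45.2, 103.2, 48.2], [-47.8, 103.2, 48.2]] 0.09300047270612719 0.09345
tri [0.4372 0.2925 0.1005] [0.4351 0.2924 0.1001]
tri [0.5253 0.2778 0.1049] [0.523  0.2794 0.1041]
```

```bash
cat >> h.py <<'E'
def pins(im):
    g=cv2.cvtColor(np.asarray(im["pixels"]),cv2.COLOR_RGB2GRAY).astype(np.float32)
    k=-np.ones((13,13),np.float32); cv2.circle(k,(6,6),5,0,-1); k/=-k.sum(); c=np.zeros((13,13),np.float32); cv2.circle(c,(6,6),2,1,-1); c/=c.sum()
    r=cv2.filter2D(g,-1,c-k); out=[]
    for u,v in((478,147),(455,304)):
        w=r[v-9:v+10,u-10:u+10]; _,m,_,l=cv2.minMaxLoc(w); out.append((l[0]+u-10,l[1]+v-9,round(m)))
    return out
def report():
    im=cam("wrist"); s=state(); print(s["time_s"],s["tool_pos"].round(4),s["ft_force"].round(1),s["torque"].round(2),pins(im)); return im
E
python3 - <<'E'
from h import *
import pickle; print(pins(pickle.load(open("w6.pkl","rb"))))
E
python3 -m handwheel '[0,0,1,0,0,0,2,0,0,0,3,0,0,0,4,0,0,0,4,0]'; python3 -c "from h import *; report()"
```

```text
[(468, 138, 373), (445, 295, 400)]
time_s: 15.98
tool_pos: [0.4697, 0.1867, 0.1451]
ee_rot: [-0.0, 0.067, 0.998, -0.0]
ft_force: [-0.4, 0.1, -4.3]
opening: 0.0194
grip_force: 78.9
16.025 [0.4698 0.1867 0.1452] [-0.4 -0.8 -5.6] [-0.15  0.01 -0.01] [(468, 138, 368), (445, 295, 399)]
```

```bash
sed -i 's/c-k); out/c+k); out/' h.py
python3 - <<'E'
from h import *
import pickle; print(pins(pickle.load(open("w6.pkl","rb"))))
im=report(); pickle.dump(im,open("w7.pkl","wb"))
s=state();p=s["tool_pos"];q=s["ee_rot"];R=Ro.from_quat(q[[1,2,3,0]]).as_matrix();pp=[x[:2] for x in pins(im)]
for z in(.088,.092,.096,.099): t=ray(im,pp,z); print(z,np.linalg.norm(t[0]-t[1]).round(4),(1e3*(t-p)@R).round(1).tolist())
px=np.asarray(im["pixels"])
a=[cv2.resize(px[v-30:v+30,u-33:u+33],None,fx=6,fy=6,interpolation=cv2.INTER_CUBIC) for u,v in((481,147),(458,305))]
cv2.imwrite("pics/w7c.png",cv2.cvtColor(np.hstack(a),cv2.COLOR_RGB2BGR))
E
```

```text
[(474, 145, 41), (445, 309, 41)]
16.075 [0.4698 0.1867 0.1453] [ 0.1 -0.5 -4.9] [-0.16  0.02 -0.04] [(479, 146, 44), (456, 307, 54)]
0.088 0.0982 [[45.2, 106.8, 57.3], [-52.9, 106.6, 57.3]]
0.092 0.0962 [[45.7, 104.7, 53.3], [-50.5, 104.5, 53.3]]
0.096 0.0942 [[46.2, 102.5, 49.3], [-48.1, 102.4, 49.3]]
0.099 0.0927 [[46.5, 100.9, 46.3], [-46.3, 100.8, 46.3]]
```

Pins now show at (479,146) and (456,307), almost centred in the holes, and there is no contact force. I'll keep lowering gently.

```bash
python3 -m handwheel '[0,-0.5,1,0,0,-0.5,2,0,0,-0.5,3,0,0,-0.5,3,0]'; python3 -c "from h import *; report()"; python3 -m handwheel '[0,0,0.5,0,0,0,1,0,0,0,1.5,0,0,0,1.5,0]';  python3 -c "from h import *; report()"
```

```text
time_s: 16.58
tool_pos: [0.4696, 0.1862, 0.1421]
ee_rot: [-0.0, 0.067, 0.998, -0.0]
ft_force: [-0.0, 0.6, -4.9]
opening: 0.019
grip_force: 78.9
16.625 [0.4697 0.1862 0.1422] [ 0.4 -0.1 -4.2] [-0.14  0.07  0.03] [(484, 147, 60), (445, 309, 83)]
time_s: 17.12
tool_pos: [0.4697, 0.1862, 0.1407]
ee_rot: [-0.0, 0.067, 0.998, -0.0]
ft_force: [-0.6, 0.0, -4.2]
opening: 0.0197
grip_force: 78.9
17.175 [0.4697 0.1862 0.1408] [-0.4 -0.1 -4.5] [-0.22 -0.01  0.06] [(473, 156, 64), (445, 309, 85)]
```

```bash
python3 -m handwheel '[0,0,0.5,0,0,0,1,0,0,0,1.5,0,0,0,1.5,0]';  python3 -c "from h import *; report()"; python3 -m handwheel '[0,0,0.5,0,0,0,1,0,0,0,1,0]';  python3 -c "from h import *; report()"
```

```text
time_s: 17.68
tool_pos: [0.4698, 0.1863, 0.1395]
ee_rot: [0.0, 0.067, 0.998, 0.0]
ft_force: [-0.3, -0.1, -2.6]
opening: 0.019
grip_force: 79.1
17.725 [0.4698 0.1863 0.1395] [ 0.2 -0.1 -2.3] [0.04 0.01 0.02] [(474, 156, 62), (445, 309, 88)]
time_s: 18.1
tool_pos: [0.4697, 0.1862, 0.1382]
ee_rot: [-0.0, 0.067, 0.998, -0.0]
ft_force: [0.2, -0.3, -3.4]
opening: 0.0192
grip_force: 79.1
18.15 [0.4697 0.1862 0.1382] [ 0.2  0.4 -3.4] [ 0.06  0.02 -0.01] [(487, 148, 57), (445, 309, 84)]
```

The load came off at tool z ≈ 0.1395, so the plate underside is about 83.5 mm up. I'll lower the blade into mid-channel and check that the plate is seated.

```bash
python3 -m handwheel '[0,0,1,0,0,0,2,0,0,0,2.8,0,0,0,2.8,0]'
python3 - <<'E'
from h import *
im=report(); px=np.asarray(im["pixels"]); sc=np.asarray(cam("scene")["pixels"])
a=cv2.resize(px[90:350,360:560],(460,598),interpolation=cv2.INTER_CUBIC); b=cv2.resize(sc[140:220,150:195+20],(340,418),interpolation=cv2.INTER_CUBIC); b=np.vstack([b,np.zeros((180,340,3),np.uint8)])
cv2.imwrite("pics/w8.png",cv2.cvtColor(np.hstack([a,b]),cv2.COLOR_RGB2BGR))
E
```

```text
time_s: 18.65
tool_pos: [0.4696, 0.1862, 0.1354]
ee_rot: [-0.0, 0.067, 0.998, -0.0]
ft_force: [-0.8, 0.5, -3.2]
opening: 0.0193
grip_force: 79.1
18.7 [0.4697 0.1862 0.1354] [ 0.4 -0.  -2.6] [ 0.01  0.03 -0.01] [(468, 147, 45), (446, 310, 85)]
```

View pics/w8.png

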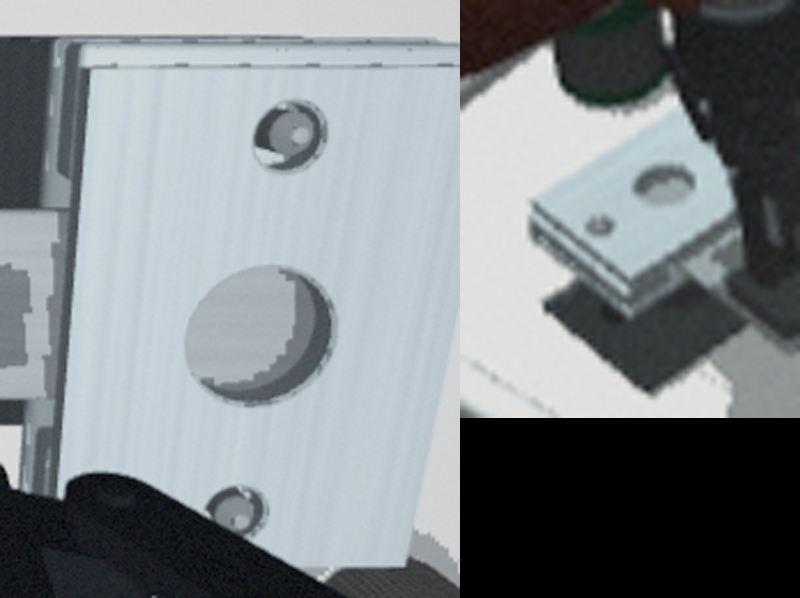

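Both pins stand up through the holes, with tips at crop (299,133) and (240,521). Their wider spread puts them about 5 mm above the plate top, so the plate is seated flat. I'll draw the blade straight out.

```bash
python3 -m handwheel '[0,-4,0,0,0,-14,0,0,0,-30,0,0,0,-50,0,0,0,-72,0,0,0,-95,0,0,0,-120,0,0,0,-145,0,0,0,-170,0,0,0,-192,0,0,0,-206,0,0,0,-210,0]' && python3 -m handwheel '[0,0,0,0,0,0,0,0]'
python3 - <<'E'
from h import *
s=state();p=s["tool_pos"];q=s["ee_rot"];R=Ro.from_quat(q[[1,2,3,0]]).as_matrix(); print(p,s["ft_force"])
print(1e3*R.T@(np.array([.495,.010,p[2]])-p), "down to", 1e3*(p[2]-.0612))
im=cam("top"); px=np.asarray(im["pixels"])
E
```

```text
invalid input
```

```bash
python3 -c "from h import *; s=state();print(s['time_s'],s['tool_pos'])"; python3 -m handwheel '[0,-4,0,0,0,-14,0,0,0,-30,0,0,0,-50,0,0,0,-72,0,0,0,-95,0,0,0,-120,0,0,0,-145,0,0,0,-165,0,0]'
```

```text
18.75 [0.469725   0.18621266 0.1355058 ]
time_s: 19.88
tool_pos: [0.4472, 0.0209, 0.1355]
ee_rot: [0.0, 0.067, 0.998, -0.0]
ft_force: [0.3, -0.2, -3.4]
opening: 0.019
grip_force: 79.1
```

```bash
python3 -m handwheel '[0,-15,0,0,0,-30,0,0,0,-42,0,0,0,-45,0,0,0,-45,0,0,0,-45,0,0]'
python3 - <<'E'
from h import *
s=state();p=s["tool_pos"];q=s["ee_rot"];R=Ro.from_quat(q[[1,2,3,0]]).as_matrix(); print(p,s["ft_force"])
print(1e3*R.T@(np.array([.495,.010,p[2]])-p), "down to", 1e3*(p[2]-.0612))
im=cam("top"); g=cv2.cvtColor(np.asarray(im["pixels"]),cv2.COLOR_RGB2GRAY)
# port & holes location in top view vs stand pins
c=proj(im,[[.4845,.2889,.092]])[0]; u,v=c.round().astype(int); w=g[v-8:v+9,u-8:u+9]; m=(w<w.max()*.8); y,x=np.nonzero(m); print(c,"port px",x.mean()+u-8,y.mean()+v-8,m.sum())
print(ray(im,(x.mean()+u-8,y.mean()+v-8),.0875))
E
```

```text
time_s: 20.62
tool_pos: [0.4418, -0.0216, 0.1355]
ee_rot: [-0.0, 0.066, 0.998, 0.0]
ft_force: [-0.4, 1.6, -3.2]
opening: 0.0191
grip_force: 79.1
[ 0.44181011 -0.02155229  0.13546674] [-0.35613212  1.57354826 -3.23670284]
[-4.85439724e+01  3.83170132e+01  4.61461215e-03] down to 74.26674153082807
[196.1171675  236.66044457] port px 194.75 234.5 16
[[0.49334009 0.29431565 0.0875    ]]
```

```bash
python3 -m handwheel '[-12,9,0,-3,-25,19,0,-6,-38,30,0,-9,-48,38,0,-12,-48,38,0,-12,-48,38,15,-12,-48,38,35,-12,-48,38,52,-12,-48,38,64,-12,-48,38,70,-12,-48,38,72,-12]' && python3 -m handwheel '[0,0,1,0,0,0,2,0,0,0,2.5,0,0,0,2.5,0]'
```

```text
time_s: 22.05
tool_pos: [0.4944, 0.0093, 0.0634]
ee_rot: [-0.0, -0.038, 0.999, -0.0]
ft_force: [-0.6, 0.1, -2.7]
opening: 0.019
grip_force: 79.2
time_s: 22.55
tool_pos: [0.4946, 0.0093, 0.0613]
ee_rot: [0.0, -0.038, 0.999, -0.0]
ft_force: [-0.2, -0.0, -2.9]
opening: 0.0196
grip_force: 79.3
```

```bash
python3 -m handwheel '[0,0,0.5,0,0,0,1,0,0,0,1,0]'; python3 -m handwheel '[0,0,0,0,0,0,0,0,0,0,0,0,0,0,0,0,0,0,0,0]' 0.5 20
```

```text
time_s: 22.92
tool_pos: [0.4948, 0.0093, 0.0613]
ee_rot: [0.0, -0.038, 0.999, -0.0]
ft_force: [-3.4, 1.2, 5.8]
opening: 0.0192
grip_force: 80.5
time_s: 23.55
tool_pos: [0.4944, 0.0093, 0.06]
ee_rot: [-0.0, -0.038, 0.999, 0.0]
ft_force: [0.5, -0.4, -0.7]
opening: 0.0428
grip_force: 0.0
```

Released on the worktop. I'll retract upward and check the plate and lifter with the wrist camera.

```bash
python3 -m handwheel '[0,0,0,0,0,0,0,0,0,0,-15,0,0,0,-50,0,0,0,-100,0,0,0,-150,0,0,0,-200,0,10,40,-230,0,20,80,-230,0,40,120,-230,0,50,160,-230,0,50,160,-230,0]' 1 && python3 -m handwheel '[0,0,0,0,0,20,0,0,0,50,0,0,0,70,0,0,0,70,0,0,0,70,0,0]'
python3 - <<'E'
from h import *
im=cam("wrist","w9.png"); print(state()["tool_pos"],state()["ft_force"])
g=cv2.cvtColor(np.asarray(im["pixels"]),cv2.COLOR_RGB2GRAY); z=.0915
c=proj(im,[[.4845,.2885,z]])[0]; u,v=c.round().astype(int);print(c)
w=g[v-45:v+45,u-45:u+45]
for t in(110,130,150,165):
    n,l,s,cc=cv2.connectedComponentsWithStats((w<t).astype(np.uint8)); print(t,[(ray(im,cc[i]+[u-45,v-45],z)[0].round(4).tolist(),int(s[i,4])) for i in range(1,n) if s[i,4]>25])
b=proj(im,[[.4944-.0+.076*0.-.145*.076,.0093+.145*.997,.005]]);print("tip pred",b)
E
```

```text
time_s: 25.05
tool_pos: [0.4316, 0.1669, 0.2914]
ee_rot: [0.001, -0.04, 0.999, 0.0]
ft_force: [0.3, 0.1, -0.1]
opening: 0.0853
grip_force: 0.0
time_s: 25.8
tool_pos: [0.4275, 0.2338, 0.2901]
ee_rot: [0.0, -0.037, 0.999, -0.0]
ft_force: [0.5, 0.1, 1.5]
opening: 0.0855
grip_force: 0.0
[0.42748876 0.23380307 0.29006978] [ 0.02715629 -0.00288222 -0.62459472]
[333.30410133 236.99236063]
110 [([0.4498, 0.2442, 0.0915], 135), ([0.4414, 0.2965, 0.0915], 54), ([0.4941, 0.2936, 0.0915], 143), ([0.5288, 0.2821, 0.0915], 70)]
130 [([0.4523, 0.2465, 0.0915], 295), ([0.4416, 0.2962, 0.0915], 84), ([0.4914, 0.2938, 0.0915], 332), ([0.5292, 0.282, 0.0915], 93)]
150 [([0.4528, 0.2465, 0.0915], 309), ([0.4416, 0.2957, 0.0915], 108), ([0.4909, 0.2933, 0.0915], 414), ([0.5291, 0.2823, 0.0915], 120)]
165 [([0.4542, 0.2468, 0.0915], 360), ([0.4418, 0.2953, 0.0915], 141), ([0.4889, 0.2917, 0.0915], 536), ([0.5288, 0.2823, 0.0915], 147)]
tip pred [[213.52434024 202.90768407]]
```

View pics/w9.png

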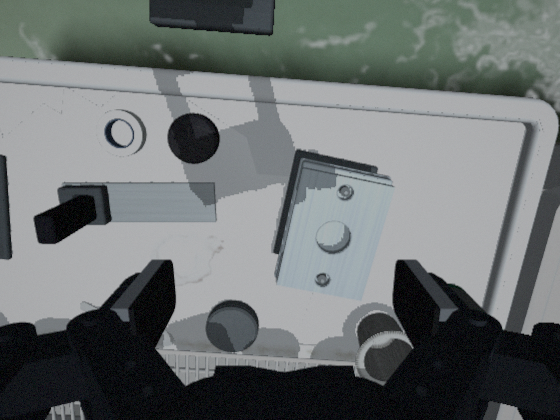

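The last picture shows both pins through the plate's holes, at (344,191) and (321,279). The lifter is upright and clear, with its blade tip at (215,203), and the bystanders look undisturbed. Handing in.

```bash
python3 -c "from bench import *; print(sign_off())"
```

```text
the job is handed in; nothing more can be done
None
```

The job is handed in at about 26 s: the plate sits on the stand with both pins through its holes, and the lifter stands upright clear of the stand, but I viewed 11 pictures, one over the limit of 10.

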